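# Hang the hook-on tool pocket inside the ball bin

### The job

Pick up the aluminium tool pocket by its wooden grip block and hang it inside the steel ball bin: hook its bent lip over the rail with the sprung clip on its outside, in the middle of the rail, and press it down past the clip until the bend sits fully home on the rail and the brass pin is pushed in, finishing with a firm push of 15 to 20 newtons; then let go, leaving it hanging upright. The rail may be clamped at any height, so feel for it, never press with more than 25 newtons, and leave everything else on the bench where it is.

Things in the scene. Friction and masses are not known exactly. Their poses are not given: they have to be found in the camera images.
- grip (a point): Centre of the wooden grip block on top of a loose, upright aluminium tool pocket (160 g). Block 22 mm along x, 34 along y, 42 tall; grasp it from above. This point is 105 mm above the pocket's underside; the open-topped box below (44 x 56 x 55 mm) is centred 20 mm to -x. Pocket axes: z up, +x to the side with the bent lip, y along the lip.
- bend (a point): Underside of the pocket's flat top bend (4 mm thick, carries the block), mid-slot: 7 mm to +x of and 25 mm below the block's centre, 80 mm above the pocket's underside. Back plate's outer face 5 mm to -x, inner face of the down-turned lip 5 mm to +x (slot 10 mm). Lip 3 mm thick, 56 wide, 28 long, its last 9 mm flared out 20 degrees. Pocket's axes.
- rim (a point): Mid-length, mid-thickness of the top edge of the +x wall of the bin: fixed open steel box, 138 mm along x, 170 along y, 100 high, wall 4. Bin axes: z up, +x out through this wall (inside is -x), y along it. Over this edge is clamped a cap rail 6 mm thick, 150 long, 55 tall, centred on the wall; its top is 2 to 26 mm above this point: set differently each time, not measured.
- pin (a joint): Brass seat pin, 4 x 12 mm, mid-rail, standing 5 mm up from the rail's top; 0 = up, 0.005 = pushed in flush by a bend that is home; weak spring (0.7 N). Outside the rail, 20 mm below its top, is the sprung clip: level bead 50 mm long, 7 thick, 6 proud, yields 4 mm at 2 N/mm. With the back plate on the rail the lip squeezes it 2 mm: the last 5 mm take 3 to 9 N of push.
Things that resemble listed ones, but are neither listed nor needed, are in the scene too. Leave any orange, pink or red look-alike of the part that bears grip alone.

How it is judged (in metres and radians):
On the way, in this order (a step that is already met when the one before it is completed fails the run):
1. the pocket is lifted clear, its bend 50 mm or more above the bin's wall edge (height (world z) of bend above 0.15 m), for 0.1 s.
2. the lip is hooked over the rail and the pin is pushed in by the seated bend, which is pressed firmly (12 N or more) (value of joint pin above 0.0035 m and z of bend in the frame of rim between 0 and 0.029 m and x of bend in the frame of rim between -0.005 and 0.005 m and y of bend in the frame of rim between -0.015 and 0.015 m and contact force between pocket and rail above 12 N), for 0.2 s.
At the end, for the whole second after the job is handed in: The pocket hangs inside the bin with its lip over the rail (slot within 5 mm of the wall's middle plane), within 15 mm of the rail's middle, seat pin pushed in by 3.5 mm or more, upright within 4 degrees and square to the wall within 6, at rest and released (value of joint pin above 0.0035 m and z of bend in the frame of rim between 0 and 0.029 m and x of bend in the frame of rim between -0.005 and 0.005 m and y of bend in the frame of rim between -0.015 and 0.015 m and angle between bend's own z axis and vertical below 0.07 rad and angle between the x axis of bend and the x axis of rim, either way round below 0.1 rad and linear speed of pocket below 0.01 m/s and contact force between pocket and the fingers below 0.1 N); the robot touches nothing.
It fails at once if the pocket is pressed or knocked against the bin or its rail with more than 40 N (contact force between pocket and rail above 40 N or contact force between pocket and bin above 40 N).
It fails at once if the gripper pushes on the bin or its rail with more than 10 N (contact force between any of the fingers, the arm and rail above 10 N or contact force between any of the fingers, the arm and bin above 10 N).
It fails at once if another thing on the bench is shifted by more than 15 mm (distance of any of ball0_center, ball1_center, ball2_center, ball3_center, pricker, mould, jar, gauge, weight from where it was at the start of the episode above 0.015 m).
It also fails if it takes over 67 s, if anything falls off the work surface, if the arm or the gripper's body presses on something with over 40 N, if the wrist force passes 120 N, or if a joint passes its speed limit or range.

### The arm

A 6-joint arm with a two-finger parallel gripper is mounted at the origin on the work surface. World frame = base frame: x ahead of the robot, y to its left, z up, the work surface at z = 0. Lengths are in m, angles in degrees, forces in N, time in s.
With the tool pointing down it reaches from about 0.35 to 0.875 m from the base axis. Payload 4.2 kg.
Tool frame: the origin (TCP) lies between the finger pads; the fingertips stand 14 mm ahead of it and the grasp point (between the pads) lies 5 mm behind it (r.tcp_to_tips is the distance from the TCP to the fingertips, in m); y points along the fingers, x is the direction in which the jaws open and shut, and the axes are right-handed (so a half turn about y gives the same grasp; the last joint's range is limited). The gripper opens to 87 mm and grips with 3 to 60 N. Pads are 19 mm wide; open, the fingers measure 117 mm over their backs; the gripper's body (75 mm by 190 mm) begins 51 mm behind the grasp point.
Start: joints at [83.629, 22.042, 0.453, 0, -68.411, -14.817], TCP at [0.226, 0.583, 0.237] pointing down, gripper open.
Joint ranges: [-179.83, 179.83], [-69.29, 118.12], [-61.27, 80.66], [-181.25, 117.63], [-171.15, -9.14], [-177.46, 177.46]. Speed limits (degrees/s): [159.86, 159.86, 180, 180, 180, 180].

### API

Orientations are given as a 3x3 rotation matrix whose columns are the frame's x, y, z axes.
In Python, from station import sense, optics, ticket, r gives the robot as it stands.
- The arm moves only by the tool carry_out, never from a script. Its argument "steps" is a list that holds one entry, the list of rows, each a list of 6 numbers: the shift along the world's x, y, z in cm, then the turn, a rotation vector about the world's x, y, z in rad. A call has 1 to 20 rows; each row is the pose to reach, as a shift and turn from the pose commanded when the call began; what a row does not reach only later rows make up. A row lasts 1/8 s, in which the tool goes at most 62.5 mm and 10.7 degrees, less where a joint would pass 70% of its speed; a pose out of reach is approached as far as the arm can. A call with a gripper value outside its range is refused whole. "fingers" is the closure in counts, from 0 (fully open) to 255 (shut), set as the call begins (left out, the last holds). The fingers move at their own pace and stop on an object; the grip force is fixed at half the most. Time passes only in rows, so rows that repeat a pose let the fingers close. It gives the time, the measured TCP pose, the force and the opening at its end, in the units of the state.
- sense(): the state, without advancing time (a new reading comes with each control period).
- optics.capture(name): name is "side" or "top" or "wrist"; returns a dict with "image" (420x560x3 uint8, red, green, blue), "fov_y" (degrees; the focal length in pixels is half the picture's height over the tangent of half this angle, whatever the lens; pixels are square), "cx", "cy" (the principal point, pixels), "rvec" (rotation vector, rad) and "tvec" (3), from world to camera coordinates, as OpenCV has them. Camera axes: x right, y down, z forward; pixel columns grow to the right and rows downward; lengths in m; the calibration is good to about 2 mm. A picture is of the moment at which its call begins. There is no depth.
- ticket.finish_job(): hands the job in, once; it reports no verdict.
The state is a dict: "time_s": time; "joints": joint angles; "joint_velocities": joint speeds; "effort": joint torques, N m; "tcp_pos": TCP position; "ee_rot": TCP orientation; "wrist_force": force on the tool from outside, world axes, zero at the start; "moment": the same for the moment, N m; "gripper_width": opening from 0.0 (shut) to 1.0 (fully open).
Only numpy, scipy, OpenCV 4.12 (cv2) and the standard library are available. Lean on these libraries where they do the work, as an engineer would, in place of code of your own. Each camera call takes 0.05 s, during which the arm holds its last target.

## Working session

There is one attempt and no reset: what is moved stays moved. The work goes in short steps, Python scripts to look and compute and a tool call to move; the robot and the scene stay as the last step left them, time stands still between calls to the robot, and variables do not carry over. Pictures are saved under pics/ and viewed, and the job is handed in when it is done.

Besides the shell and the picture viewer there is one more tool, called after "Emit:" as name([rows], argument=value, ...), one row to a line, values as JSON. carry_out: Moves the arm, as the interface text tells. Its arguments: {"type":"object","properties":{"steps":{"type":"array","items":{"type":"array","items":{"type":"array","items":{"type":"number"}}}},"fingers":{"type":"number"}},"required":["steps"]}

```bash
ls; mkdir -p pics
cat > h.py <<'E'
import numpy as np, cv2
from station import sense, optics, ticket, r
def cap(name,fn):
    d=optics.capture(name); cv2.imwrite('pics/'+fn+'.png',d['image'][:,:,::-1])
    np.savez('pics/'+fn+'.npz',**{k:d[k] for k in('image','fov_y','cx','cy','rvec','tvec')}); return d
def P(fn):
    d=np.load('pics/'+fn+'.npz'); f=210/np.tan(np.radians(float(d['fov_y']))/2)
    K=np.array([[f,0,float(d['cx'])],[0,f,float(d['cy'])],[0,0,1]]); R,_=cv2.Rodrigues(d['rvec'].astype(float))
    return K,R,d['tvec'].reshape(3)
def ray(fn,u,v):
    K,R,t=P(fn); c=-R.T@t; w=R.T@np.linalg.inv(K)@[u,v,1.]; return c,w/np.linalg.norm(w)
def atz(fn,u,v,z):
    c,w=ray(fn,u,v); return c+w*(z-c[2])/w[2]
def tri(*obs):
    A=np.zeros((3,3));b=np.zeros(3);L=[]
    for fn,u,v in obs:
        c,w=ray(fn,u,v);M=np.eye(3)-np.outer(w,w);A+=M;b+=M@c;L.append((c,M))
    p=np.linalg.solve(A,b); return p,[round(float(np.linalg.norm(M@(p-c))),4) for c,M in L]
def proj(fn,p):
    K,R,t=P(fn); q=K@(R@np.asarray(p)+t); return q[:2]/q[2]
def crop(fn,u0,v0,u1,v1,s,out):
    im=cv2.imread('pics/'+fn+'.png')[v0:v1,u0:u1]; cv2.imwrite('pics/'+out+'.png',cv2.resize(im,None,fx=s,fy=s,interpolation=cv2.INTER_CUBIC))
E
python3 - <<'E'
from h import *
for n in('side','top','wrist'):
    cap(n,n+'0'); c,w=ray(n+'0',280,210); print(n,c,w,P(n+'0')[0][0,0])
print(sense())
E
```

```text
pics
side [ 0.25966471 -0.5185098   0.57610267] [ 0.32512886  0.68867348 -0.64808954] 487.03638237075387
top [0.43500311 0.01438454 1.0032331 ] [ 0.02868571 -0.01928804 -0.99940237] 531.908512659448
wrist [0.28963289 0.55857482 0.38351149] [-0.24388766  0.10737199 -0.96384131] 367.66520119071646
{'time_s': 0.15, 'joints': array([ 8.36300968e+01,  2.20790852e+01,  3.99700658e-01, -1.95195519e-02,
       -6.84111506e+01, -1.48151050e+01]), 'joint_velocities': array([ 0.10460431, -0.07607   ,  0.21242948,  0.10507702, -0.07769727,
        0.02849814]), 'effort': array([ 4.44602338e-04, -3.91051233e+01,  1.87588012e+01,  4.22233343e+00,
        1.24097866e-02, -1.35367054e-04]), 'tcp_pos': array([0.22571332, 0.58237317, 0.2357432 ]), 'ee_rot': array([[-3.61497325e-01, -4.90134349e-04,  9.32373017e-01],
       [-9.32371759e-01, -1.53521510e-03, -3.61497644e-01],
       [ 1.60857555e-03, -9.99998701e-01,  9.79887280e-05]]), 'wrist_force': array([-0.59290773,  0.72961131, -0.17909075]), 'moment': array([ 0.03934449, -0.03130384, -0.03918434]), 'gripper_width': 1.002828380364022}
```

View pics/side0.png

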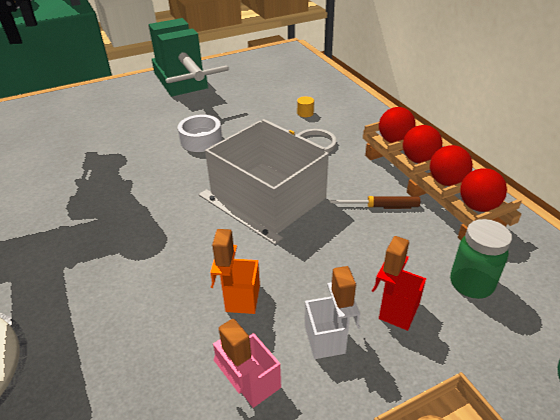

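View pics/top0.png

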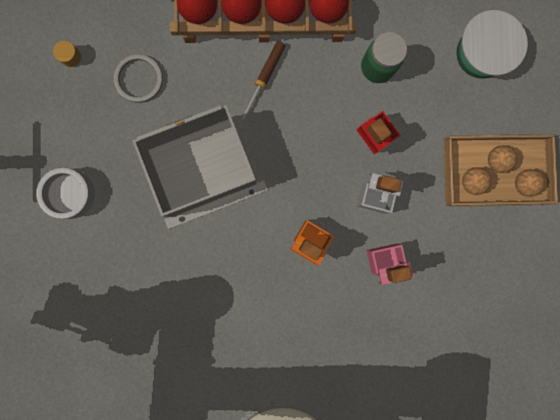

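View pics/wrist0.png

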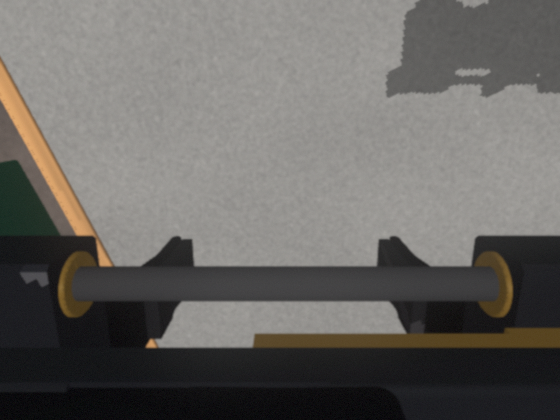

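Run:
```python
from h import *
crop('top0',110,90,290,240,4.4,'c1'); crop('side0',190,100,350,250,4,'c2'); crop('top0',340,100,430,220,5,'c3');crop('side0',290,250,370,370,5,'c4')
for uv in((280,210),(280,100),(100,210)): print(atz('top0',*uv,0))
```

```text
[ 0.46379876 -0.00497743  0.        ]
[ 0.67349793 -0.00889006  0.        ]
[0.46998723 0.33069385 0.        ]
```

View pics/c1.png

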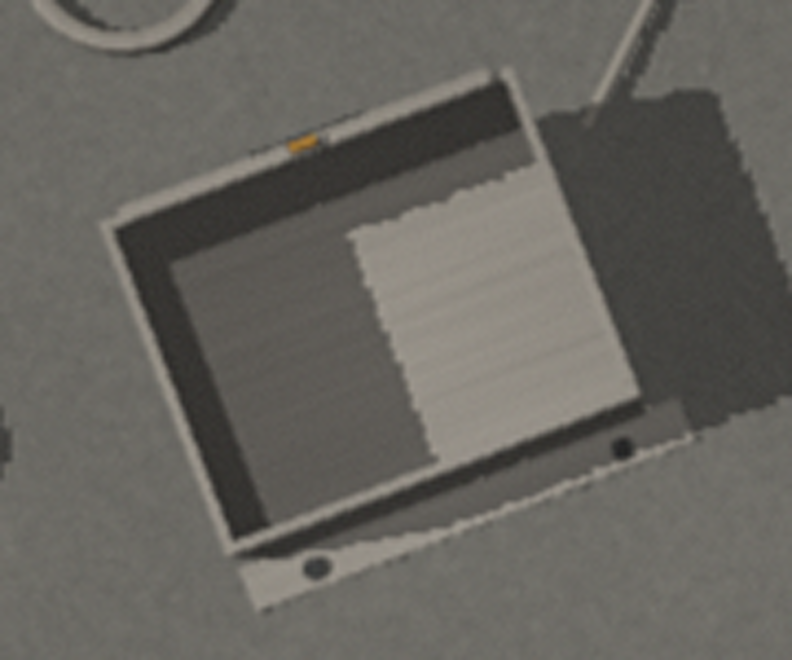

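View pics/c2.png

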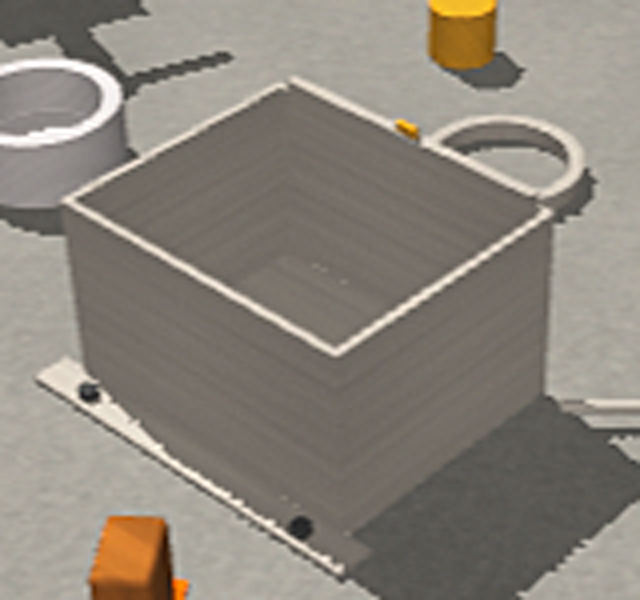

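View pics/c3.png

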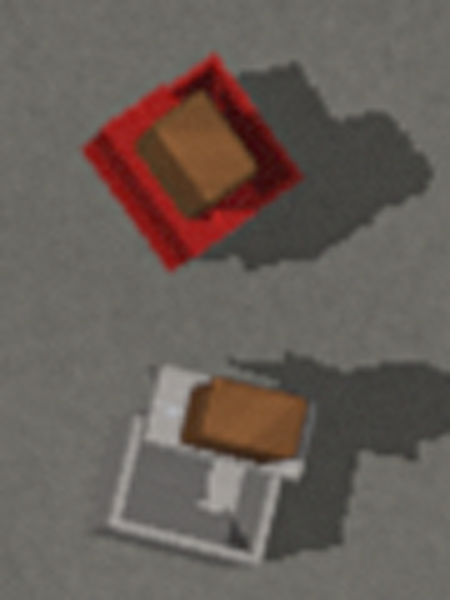

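View pics/c4.png

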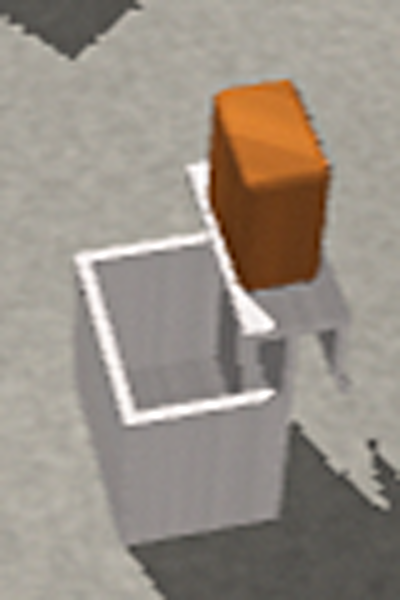

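```bash
cat > fit.py <<'E'
from h import *
from scipy.optimize import least_squares
def Rz(a): return np.array([[np.cos(a),-np.sin(a),0],[np.sin(a),np.cos(a),0],[0,0,1]])
# params x,y,z,yaw
def fit(obs,x0,fz=None):
    def pt(p,l): return np.array(p[:3])+Rz(p[3])@np.array(l)
    f=lambda p: np.concatenate([proj(fn,pt(p,l))-uv for fn,uv,l in obs])
    s=least_squares(f,x0,loss='soft_l1'); return s.x,f(s.x).reshape(-1,2)
E
python3 - <<'E'
from fit import *
# bin: origin = centre at rim height
a,b=.069,.085
C={'ff':(a,-b,0),'fl':(a,b,0),'nl':(-a,b,0),'nr':(-a,-b,0)}
obs=[('top0',(162.7,215.5),C['nl']),('top0',(255.5,180.9),C['nr']),('top0',(225.9,105.9),C['ff']),
('side0',(206.8,150),C['nl']),('side0',(274.3,188),C['nr']),('side0',(327,153),C['ff']),('side0',(263,120),C['fl'])]
p,e=fit(obs,[.55,.1,.1,.35]); print(p,np.degrees(p[3]));print(e.round(1))
for l in((a-.002,0,0),): print('rim',p[:3]+Rz(p[3])@np.array(l))
print('pin?',tri(('top0',304/4.4+110,143/4.4+90),('side0',407/4+190,128/4+100)))
# block top face
a,b=.011,.017
T={'pp':(a,b,0),'pm':(a,-b,0),'mp':(-a,b,0),'mm':(-a,-b,0)}
o2=[('side0',(333,269),T['mp']),('side0',(348.4,266.4),T['pp']),('side0',(355.6,282.6),T['pm']),('side0',(340.4,287),T['mm']),
('top0',(383,175.6),T['pp']),('top0',(401.6,179.4),T['pm']),('top0',(399,192),T['mm']),('top0',(381,188),T['mp'])]
p,e=fit(o2,[.5,-.2,.126,-.2]); print(p,np.degrees(p[3]));print(e.round(1))
E
```

```text
[0.54864033 0.14099587 0.09984383 0.34715046] 19.890256474584895
[[-1.6  0.3]
 [ 0.  -0.9]
 [ 0.9 -1.1]
 [-1.2 -0.6]
 [-0.3  1.2]
 [ 2.4  0.3]
 [-1.9  0.1]]
rim [0.61164351 0.16379058 0.09984383]
pin? (array([0.61063908, 0.16461337, 0.10882233]), [0.0006, 0.0006])
[ 0.50065565 -0.1884739   0.12509641 -0.234319  ] -13.425489757313619
[[-1.3 -1.1]
 [ 0.  -1.7]
 [ 2.   2.2]
 [-0.2  1.2]
 [-0.6 -0.5]
 [ 0.7  0.1]
 [ 0.6  0.3]
 [-1.2 -0.1]]
```

Emit:
carry_out([
  [[27.5,-77.1,0,0,0,-1.435],[27.5,-77.1,0,0,0,-1.435],[27.5,-77.1,0,0,0,-1.435],[27.5,-77.1,0,0,0,-1.435],[27.5,-77.1,0,0,0,-1.435],[27.5,-77.1,0,0,0,-1.435],[27.5,-77.1,0,0,0,-1.435],[27.5,-77.1,0,0,0,-1.435],[27.5,-77.1,0,0,0,-1.435],[27.5,-77.1,0,0,0,-1.435],[27.5,-77.1,0,0,0,-1.435],[27.5,-77.1,0,0,0,-1.435],[27.5,-77.1,0,0,0,-1.435],[27.5,-77.1,0,0,0,-1.435],[27.5,-77.1,0,0,0,-1.435],[27.5,-77.1,0,0,0,-1.435],[27.5,-77.1,0,0,0,-1.435],[27.5,-77.1,0,0,0,-1.435]],
])

```text
time_s: 2.4
tcp_pos: [0.5009, -0.1874, 0.2369]
ee_rot: [[-0.973, 0.001, -0.23], [0.23, 0.0, -0.973], [-0.001, -1.0, -0.0]]
wrist_force: [0.8, 0.0, 0.1]
gripper_width: 1.002
```

Run:
```python
from h import *
d=sense(); print(d['time_s'],d['tcp_pos'],d['ee_rot'],d['joints'],d['wrist_force'])
cap('wrist','w1'); crop('w1',100,0,500,420,1.4,'w1c')
```

```text
2.4 [ 0.50085102 -0.18735801  0.2369111 ] [[-9.73119882e-01  5.82304155e-04 -2.30298408e-01]
 [ 2.30298449e-01  4.68059423e-06 -9.73120046e-01]
 [-5.65573913e-04 -9.99999830e-01 -1.38658523e-04]] [-3.12347392e+00  1.32239066e+01 -1.22087506e+01 -2.31014229e-03
 -6.45340435e+01 -1.01901766e+01] [0.75145255 0.01280533 0.13560101]
```

View pics/w1.png

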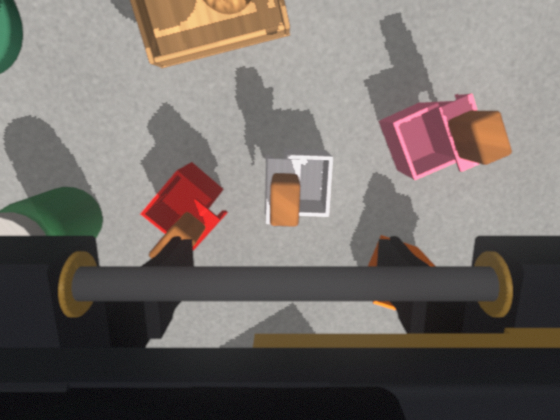

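Run:
```python
from h import *
crop('w1',250,140,350,240,6,'w1c')
```

```text
(no output)
```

View pics/w1c.png

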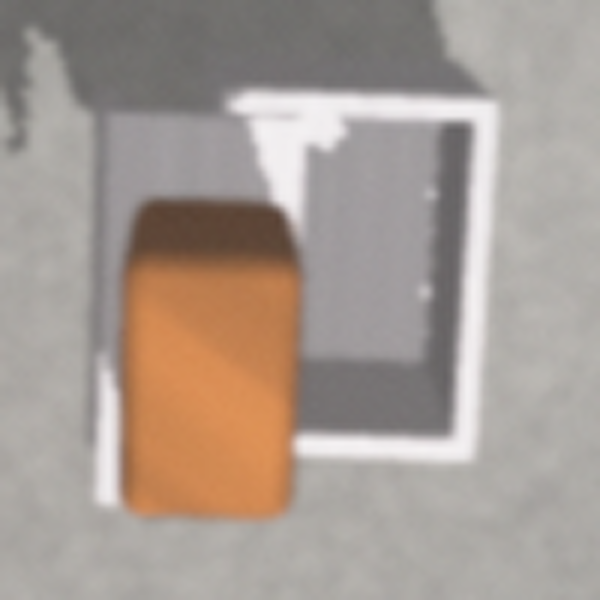

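Run:
```python
from fit import *
a,b=.011,.017
T={'pp':(a,b,0),'pm':(a,-b,0),'mp':(-a,b,0),'mm':(-a,-b,0)}
o2=[('side0',(333,269),T['mp']),('side0',(348.4,266.4),T['pp']),('side0',(355.6,282.6),T['pm']),('side0',(340.4,287),T['mm']),
('top0',(383,175.6),T['pp']),('top0',(401.6,179.4),T['pm']),('top0',(399,192),T['mm']),('top0',(381,188),T['mp'])]
o1=[('w1',(271.2,183.7),T['pm']),('w1',(300,183.7),T['mm']),('w1',(298.8,226.2),T['mp']),('w1',(270.5,226.2),T['pp'])]
for o in (o1,o1+o2):
  p,e=fit(o,[.5,-.2,.126,-.2]); print(p,np.degrees(p[3]));print(e.round(1))
# box rim at z .055, centred -20,0: outer 44x56
for l in((-.042,-.028),(-.042,.028),(.002,-.028)):
  q=p[:3]+Rz(p[3])@np.array([*l,0]); q[2]=.055; print(l,(proj('w1',q)-[250,140])*6)
print(atz('top0',377,130,.126))
```

```text
[ 0.50179745 -0.18294027  0.11000397 -0.24854463] -14.240558157355903
[[-0.2 -0.2]
 [-0.1  0.2]
 [ 0.   0.2]
 [ 0.3 -0.2]]
[ 0.50088658 -0.18735131  0.12487941 -0.24287693] -13.915822974033143
[[-1.3 -2.2]
 [ 0.5 -1.9]
 [ 0.7  0.6]
 [-0.6  0.3]
 [-1.5 -1.8]
 [-0.2 -2.1]
 [ 1.6  1.7]
 [-0.7  0.6]
 [-1.2 -0.7]
 [-0.   0.1]
 [-0.2  0.3]
 [-2.  -0.3]]
(-0.042, -0.028) [493.10852183  90.12418334]
(-0.042, 0.028) [477.9905269  450.42632991]
(0.002, -0.028) [198.3660415   87.23027104]
[ 0.59100592 -0.16726985  0.126     ]
```

Emit:
carry_out([
  [[0,0,-4,0,0,-0.01],[0,0,-8,0,0,-0.01],[0,0,-11,0,0,-0.01],[0,0,-13.4,0,0,-0.01],[0,0,-13.4,0,0,-0.01],[0,0,-13.4,0,0,-0.01]],
], fingers=100)

```text
time_s: 3.2
tcp_pos: [0.5017, -0.1883, 0.1036]
ee_rot: [[-0.971, 0.002, -0.241], [0.241, -0.001, -0.971], [-0.002, -1.0, 0.0]]
wrist_force: [-0.2, -0.4, 0.5]
gripper_width: 0.61
```

Emit:
carry_out([
  [[0,0,0,0,0,0],[0,0,0,0,0,0],[0,0,0,0,0,0],[0,0,0,0,0,0],[0,0,0,0,0,0],[0,0,0,0,0,0],[0,0,0,0,0,0],[0,0,0,0,0,0]],
], fingers=255)

```text
time_s: 4.2
tcp_pos: [0.5011, -0.1883, 0.1027]
ee_rot: [[-0.97, 0.0, -0.242], [0.242, -0.0, -0.97], [-0.0, -1.0, 0.0]]
wrist_force: [0.1, 0.8, 1.6]
gripper_width: 0.253
```

Run:
```python
from h import *
d=sense(); print(d['time_s'],d['tcp_pos'],d['wrist_force'],d['gripper_width']*87)
cap('side','s2');crop('s2',260,170,460,370,3,'s2c')
```

```text
4.2 [ 0.5010588  -0.18830376  0.1027032 ] [0.11978474 0.84862186 1.5873391 ] 22.014822617663892
```

View pics/s2c.png

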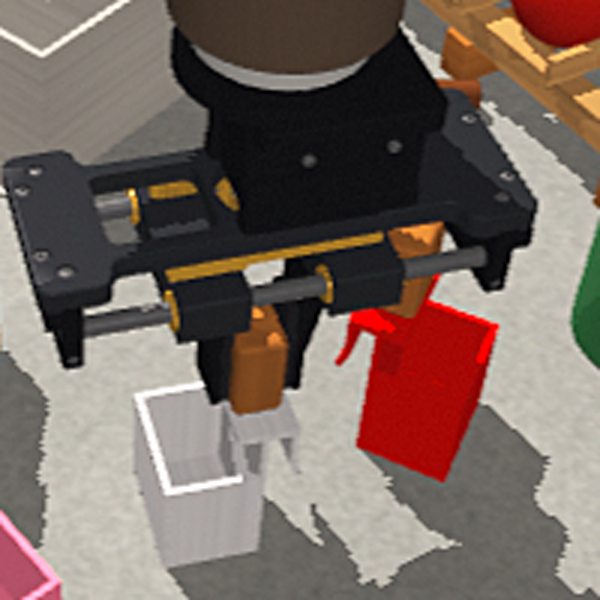

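Emit:
carry_out([
  [[0,0,1,0,0,0],[0,0,3,0,0,0],[0,0,6,0,0,0],[0,0,9,0,0,0],[0,0,12,0,0,0],[0,0,14,0,0,0],[0,0,15,0,0,0],[0,0,15,0,0,0]],
])

```text
time_s: 5.25
tcp_pos: [0.5007, -0.1882, 0.2527]
ee_rot: [[-0.97, 0.0, -0.242], [0.242, 0.0, -0.97], [-0.0, -1.0, -0.0]]
wrist_force: [-0.5, 0.6, -1.7]
gripper_width: 0.247
```

Emit:
carry_out([
  [[0.3,1,0,0,0,0.02],[1,3.5,0,0,0,0.06],[2,7,0,0,0,0.12],[3.2,11,0,0,0,0.18],[4.5,15,0,0,0,0.25],[5.7,19,0,0,0,0.32],[6.9,23,0,0,0,0.39],[8.1,27,0,0,0,0.46],[9,30,0,0,0,0.52],[9.8,33,0,0,0,0.56],[10.2,34.5,0,0,0,0.585],[10.4,35,0,0,0,0.592],[10.4,35,0,0,0,0.592],[10.4,35,0,0,0,0.592]],
])

```text
time_s: 7.0
tcp_pos: [0.6047, 0.1608, 0.2527]
ee_rot: [[-0.94, -0.0, 0.34], [-0.34, -0.0, -0.94], [0.0, -1.0, 0.0]]
wrist_force: [-0.2, -0.4, -2.1]
gripper_width: 0.251
```

Run:
```python
from h import *
d=sense(); print(d['time_s'],d['tcp_pos'],d['ee_rot'],d['wrist_force'],d['moment'],d['gripper_width']*87)
cap('side','s3');crop('s3',150,20,400,220,3,'s3c');cap('top','t3');crop('t3',110,60,310,240,3.5,'t3c');cap('wrist','w3')
```

```text
7.0 [0.60465966 0.16081475 0.25267782] [[-9.40455163e-01 -1.66223591e-04  3.39917723e-01]
 [-3.39917704e-01 -1.30617700e-04 -9.40455176e-01]
 [ 2.00725108e-04 -9.99999978e-01  6.63377488e-05]] [-0.21167147 -0.36982105 -2.06064835] [ 0.09119455 -0.00551861 -0.00792169] 21.865337693597052
```

View pics/s3c.png

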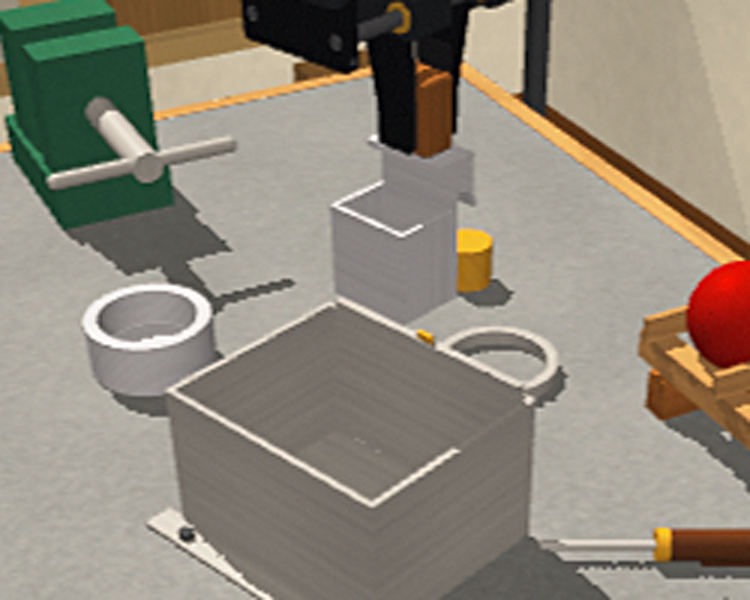

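View pics/t3c.png

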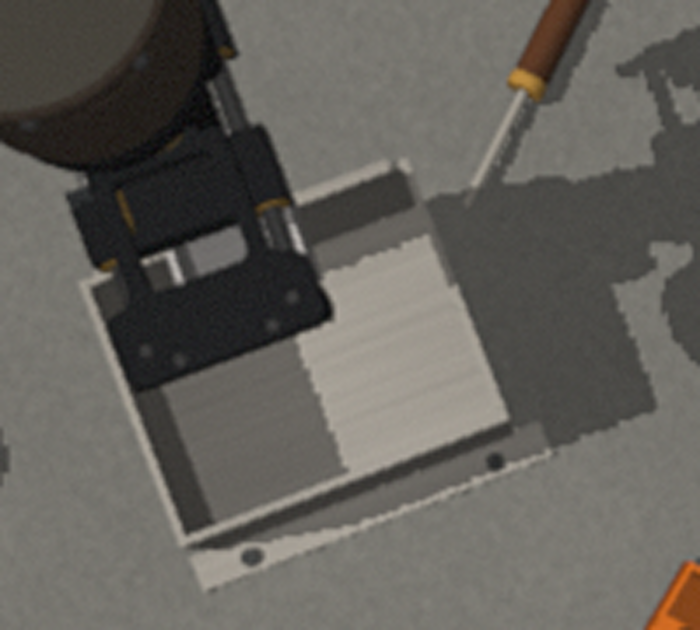

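View pics/w3.png

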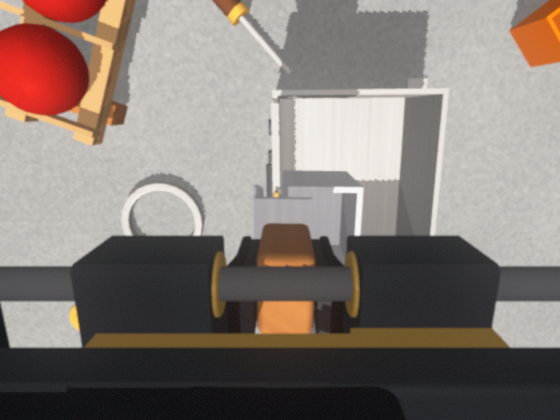

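Run:
```python
from h import *
crop('s3',250,30,330,140,6,'s3d');crop('w3',240,80,460,260,3.5,'w3d')
```

```text
(no output)
```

View pics/s3d.png

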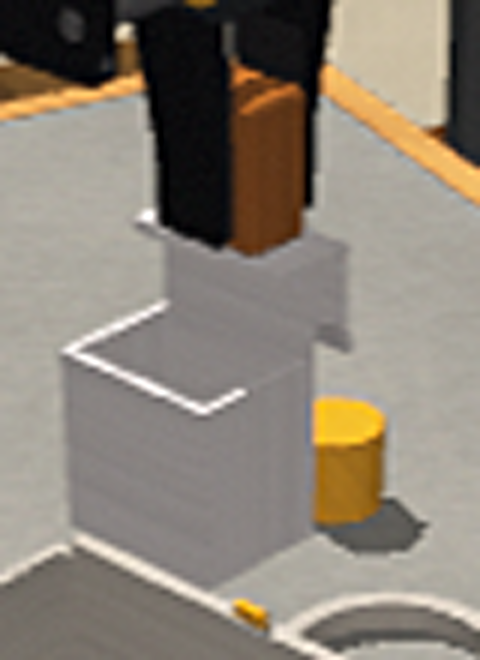

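View pics/w3d.png

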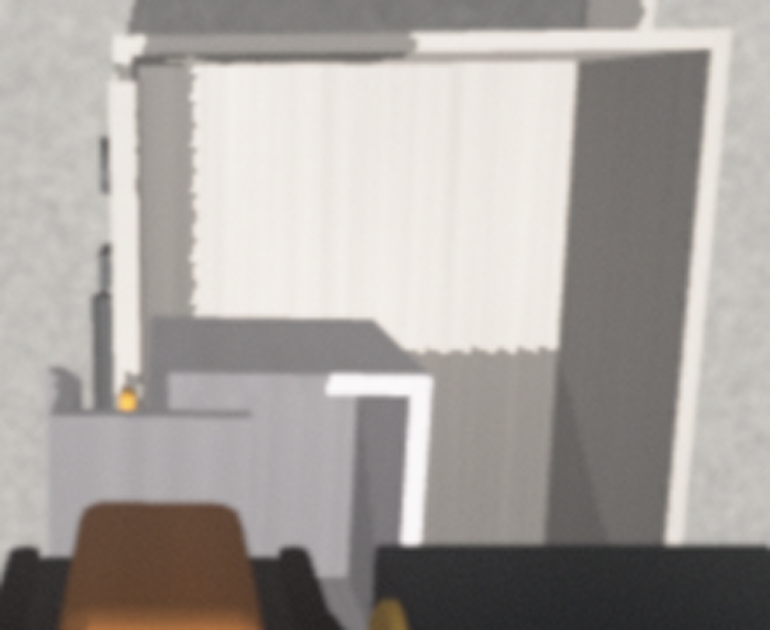

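```bash
cat > fit6.py <<'E'
from fit import *
from scipy.spatial.transform import Rotation as Ro
def fit6(obs,x0):
    def pt(p,l): return p[:3]+Ro.from_rotvec(p[3:6]*1).apply(Rz(x0[6])@(np.array(l)/1000))
    f=lambda p: np.concatenate([proj(fn,pt(p,l))-uv for fn,uv,l in obs])
    s=least_squares(f,list(x0[:3])+[0,0,0],loss='soft_l1'); return s.x,f(s.x).reshape(-1,2)
E
python3 - <<'E'
from fit6 import *
S=[((260.3,88.3),(-42,28,-50)),((284.2,98.5),(-42,-28,-50)),((284.7,128),(-42,-28,-105)),((302.2,118.3),(2,-28,-105)),((289.5,71.3),(-11,-17,-21)),((300.3,70),(11,-17,-21)),((307.8,70),(15,-28,-21))]
W=[((363.4,187.1),(-42,-28,-50)),((254.3,197.7),(15,-28,-21)),((347.1,171.4),(-42,-28,-105)),((284.3,171.4),(2,-28,-105)),((288.6,186.6),(2,-28,-50))]
obs=[('s3',*o) for o in S]+[('w3',*o) for o in W]
p,e=fit6(obs,[.605,.161,.255,0,0,0,np.radians(20)]); print(p[:3],np.degrees(p[3:]));print(e.round(1))
# tcp pos is
print(sense()['tcp_pos'], np.degrees(np.arctan2(.3399,.9405)))
def fz(obs,x0,z):
  pt=lambda p,l:np.array([p[0],p[1],z])+Rz(p[2])@np.array(l)
  f=lambda p:np.concatenate([proj(fn,pt(p,l))-uv for fn,uv,l in obs]); s=least_squares(f,x0,loss='soft_l1');return s.x,f(s.x).reshape(-1,2)
a,b=.069,.085
C={'ff':(a,-b,0),'fl':(a,b,0),'nl':(-a,b,0),'nr':(-a,-b,0)}
bo=[('top0',(162.7,215.5),C['nl']),('top0',(255.5,180.9),C['nr']),('top0',(225.9,105.9),C['ff']),
('side0',(206.8,150),C['nl']),('side0',(274.3,188),C['nr']),('side0',(327,153),C['ff']),('side0',(263,120),C['fl']),
('w3',(448,88.6),C['nr']),('w3',(272.3,90.3),C['ff'])]
p,e=fz(bo,[.55,.14,.35],.1);print(p,np.degrees(p[2]));print(e.round(1))
rim=np.array([p[0],p[1],.1])+Rz(p[2])@[.067,0,0];print('rim',rim)
pin,r_=tri(('top0',304/4.4+110,143/4.4+90),('side0',407/4+190,128/4+100),('w3',276.6,193.7));print(pin,r_, Rz(p[2]).T@(pin-rim))
for h in(0,.01,.02): print(h,[proj('w3',rim+Rz(p[2])@np.array([x,-.075,h])) for x in(.003,-.003)])
E
```

```text
[0.60418897 0.16142528 0.25478745] [ 0.53363351  0.28721542 -0.53591015]
[[-0.7 -0.7]
 [-0.4  0.1]
 [-0.7  0.2]
 [-0.6  0.2]
 [ 2.6  2.1]
 [ 0.9 -0.9]
 [ 0.1  0.3]
 [ 0.5 -0.1]
 [ 0.6  0.6]
 [ 0.3 -0. ]
 [-0.7 -0.4]
 [-5.5 -0.1]]
[0.60476873 0.16099528 0.25282478] 19.870033520515676
[0.54844087 0.14282154 0.35272702] 20.20976957870861
[[-2.4  0.6]
 [-0.9 -1.1]
 [-0.5 -1.1]
 [-1.7 -1. ]
 [-0.5  0.5]
 [ 1.8 -0.5]
 [-2.7 -0.4]
 [ 0.8 -0.5]
 [-0.2 -0.9]]
rim [0.61131596 0.16596724 0.1       ]
[0.61096113 0.16383636 0.10881049] [0.0006, 0.0013, 0.0015] [-0.00106912 -0.00187712  0.00881049]
0 [array([271.02217635, 102.63701533]), array([278.63121226, 102.58470442])]
0.01 [array([270.53817246, 102.42391842]), array([278.41001263, 102.3697925 ])]
0.02 [array([270.01953789, 102.19557433]), array([278.17298545, 102.13950293])]
```

Emit:
carry_out([
  [[0.15,0.17,-1,0,0,0.007],[0.15,0.17,-3,0,0,0.007],[0.15,0.17,-5,0,0,0.007],[0.15,0.17,-7,0,0,0.007],[0.15,0.17,-8,0,0,0.007],[0.15,0.17,-8,0,0,0.007],[0.15,0.17,-8,0,0,0.007],[0.15,0.17,-8,0,0,0.007]],
])

```text
time_s: 8.15
tcp_pos: [0.6064, 0.1634, 0.1731]
ee_rot: [[-0.938, 0.0, 0.348], [-0.348, 0.0, -0.938], [-0.0, -1.0, -0.0]]
wrist_force: [-0.6, -0.1, -2.2]
gripper_width: 0.25
```

Run:
```python
from h import *
d=sense(); print(d['time_s'],d['tcp_pos'],d['ee_rot'][:,0],d['wrist_force'],d['moment'])
cap('side','s4');crop('s4',230,60,350,200,5,'s4c');cap('wrist','w4');crop('w4',200,60,400,260,3,'w4c')
```

```text
8.15 [0.60635717 0.16338015 0.17314826] [-9.37633510e-01 -3.47625180e-01 -3.68098001e-04] [-0.61625539 -0.14505117 -2.20406898] [-0.14585857  0.30420919  0.01785014]
```

View pics/s4c.png

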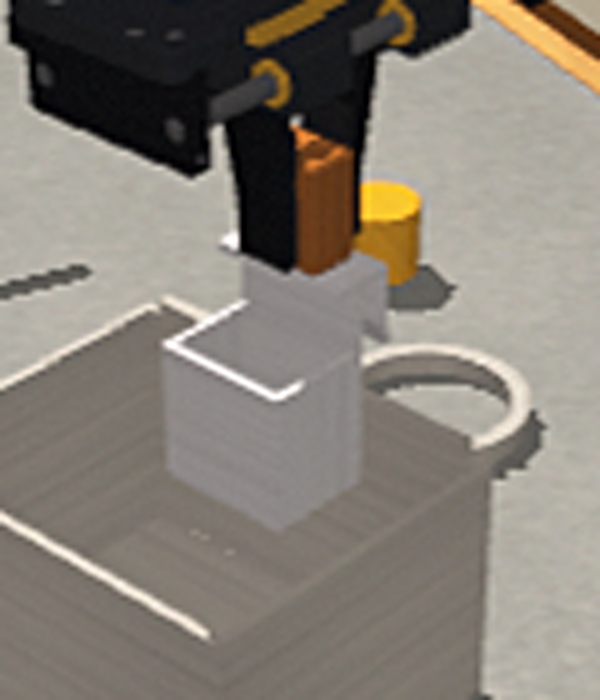

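View pics/w4c.png

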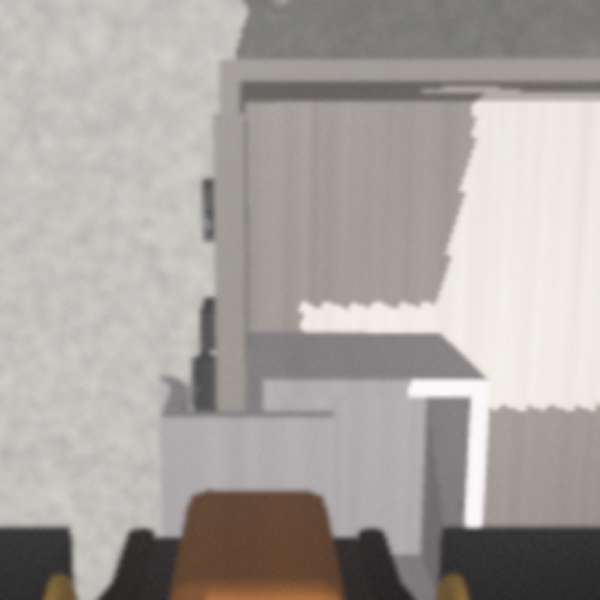

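Run:
```python
from fit6 import *
yaw=np.radians(20.2); rim=np.array([.61132,.16597,.1])
def loc(u,v,z): return (Rz(yaw).T@(atz('w4',u,v,z)-rim)*1000).round(1)
for z in(.105,.11):
  print(z,'outer',loc(271,98.3,z),loc(272.3,196.7,z),'inner',loc(282,98.3,z),loc(282,196.7,z))
print('lip outer',loc(254.3,198,.154),'rimcorner',loc(362,186.3,.125),'boxbottom back',loc(283.3,171,.07),'boxtop back?',loc(200+262/3,60+380/3,.125))
print('clip bead outer',loc(200+193/3,60+360/3,.085))
K,R,t=P('w4');print(Rz(yaw).T@((-R.T@t)-rim))
```

```text
0.105 outer [  2.9 -74.2   5. ] [  2.5 -17.1   5. ] inner [ -3.3 -74.2   5. ] [ -3.3 -17.1   5. ]
0.11 outer [  2.7 -74.   10. ] [  2.3 -18.2  10. ] inner [ -3.4 -74.1  10. ] [ -3.4 -18.3  10. ]
lip outer [  9.2 -28.1  54. ] rimcorner [-47.  -27.7  25. ] boxbottom back [ -3.9 -27.  -30. ] boxtop back? [ -6.4 -27.4  25. ]
clip bead outer [  8.4 -23.5 -15. ]
[-0.00512295 -0.0684429   0.22107108]
```

Emit:
carry_out([
  [[0,0,-0.4,0,0,0],[0,0,-0.8,0,0,0],[0,0,-1.2,0,0,0],[0,0,-1.6,0,0,0],[0,0,-2.0,0,0,0],[0,0,-2.4,0,0,0],[0,0,-2.8,0,0,0],[0,0,-2.8,0,0,0],[0,0,-2.8,0,0,0]],
])

```text
time_s: 9.38
tcp_pos: [0.6064, 0.1635, 0.1444]
ee_rot: [[-0.938, -0.0, 0.348], [-0.348, -0.0, -0.938], [0.0, -1.0, -0.0]]
wrist_force: [-1.2, -0.7, -2.2]
gripper_width: 0.252
```

Run:
```python
from h import *
d=sense(); print(d['time_s'],d['tcp_pos'],d['wrist_force'],d['moment'])
cap('side','s5');crop('s5',230,60,350,200,5,'s5c');cap('wrist','w5');crop('w5',200,60,400,260,3,'w5c')
print(sense()['wrist_force'])
```

```text
9.375 [0.60635149 0.16347256 0.14437563] [-1.19707441 -0.65092397 -2.16723802] [-0.0587537   0.29963527  0.00632   ]
[-1.14120924 -0.24905644 -2.7570347 ]
```

View pics/w5c.png

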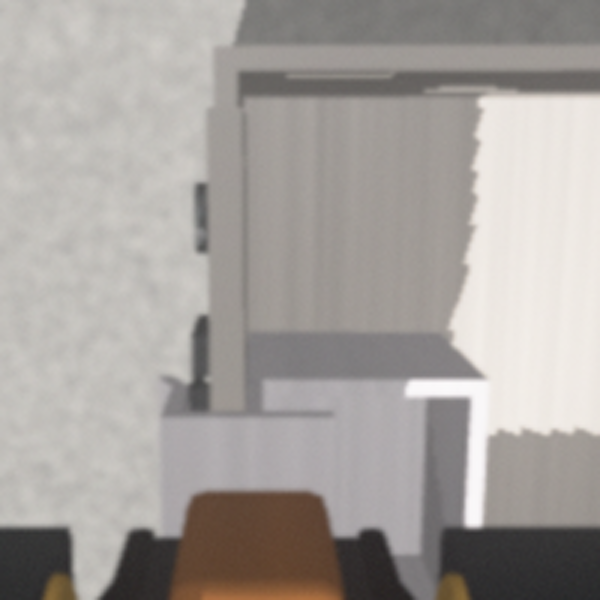

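View pics/s5c.png

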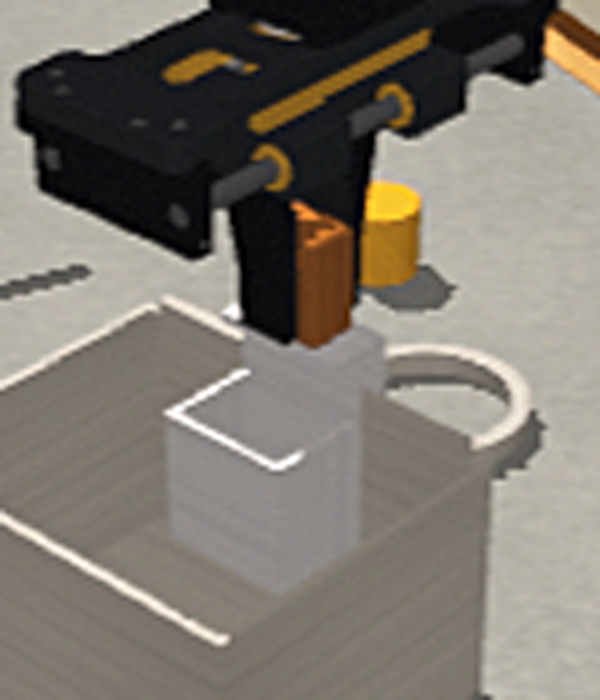

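Emit:
carry_out([
  [[-0.03,-0.01,-0.1,0,0,0],[-0.03,-0.01,-0.2,0,0,0],[-0.03,-0.01,-0.3,0,0,0],[-0.03,-0.01,-0.4,0,0,0],[-0.03,-0.01,-0.5,0,0,0],[-0.03,-0.01,-0.6,0,0,0],[-0.03,-0.01,-0.6,0,0,0]],
])

```text
time_s: 10.35
tcp_pos: [0.6062, 0.1634, 0.1385]
ee_rot: [[-0.938, 0.0, 0.348], [-0.348, 0.0, -0.938], [-0.0, -1.0, -0.0]]
wrist_force: [-0.4, 0.2, -1.5]
gripper_width: 0.249
```

Emit:
carry_out([
  [[0,0,-0.1,0,0,0],[0,0,-0.2,0,0,0],[0,0,-0.2,0,0,0]],
])

```text
time_s: 10.72
tcp_pos: [0.606, 0.1633, 0.1364]
ee_rot: [[-0.938, -0.0, 0.348], [-0.348, -0.0, -0.938], [0.0, -1.0, -0.0]]
wrist_force: [0.1, 0.3, -1.6]
gripper_width: 0.251
```

Emit:
carry_out([
  [[0,0,-0.1,0,0,0],[0,0,-0.2,0,0,0],[0,0,-0.2,0,0,0]],
])

```text
time_s: 11.1
tcp_pos: [0.6062, 0.1634, 0.1345]
ee_rot: [[-0.938, 0.0, 0.348], [-0.348, 0.0, -0.938], [-0.0, -1.0, 0.0]]
wrist_force: [0.7, 0.6, -2.6]
gripper_width: 0.253
```

Emit:
carry_out([
  [[0,0,-0.1,0,0,0],[0,0,-0.15,0,0,0],[0,0,-0.15,0,0,0]],
])

```text
time_s: 11.48
tcp_pos: [0.6062, 0.1634, 0.1332]
ee_rot: [[-0.938, 0.001, 0.348], [-0.348, 0.0, -0.938], [-0.001, -1.0, 0.0]]
wrist_force: [0.8, -0.0, -0.8]
gripper_width: 0.254
```

Emit:
carry_out([
  [[0,0,-0.1,0,0,0],[0,0,-0.15,0,0,0],[0,0,-0.15,0,0,0]],
])

```text
time_s: 11.85
tcp_pos: [0.6063, 0.1634, 0.1318]
ee_rot: [[-0.938, 0.001, 0.348], [-0.348, 0.0, -0.938], [-0.001, -1.0, 0.0]]
wrist_force: [0.7, -0.5, 1.5]
gripper_width: 0.253
```

Emit:
carry_out([
  [[0,0,-0.1,0,0,0],[0,0,-0.1,0,0,0]],
])

```text
time_s: 12.1
tcp_pos: [0.6063, 0.1634, 0.1308]
ee_rot: [[-0.938, 0.001, 0.348], [-0.348, 0.0, -0.938], [-0.001, -1.0, 0.0]]
wrist_force: [-0.3, 0.2, 2.1]
gripper_width: 0.247
```

Emit:
carry_out([
  [[0,0,-0.05,0,0,0],[0,0,-0.1,0,0,0],[0,0,-0.1,0,0,0]],
])

```text
time_s: 12.48
tcp_pos: [0.6063, 0.1634, 0.1298]
ee_rot: [[-0.938, 0.001, 0.348], [-0.348, 0.0, -0.938], [-0.001, -1.0, 0.0]]
wrist_force: [-0.3, -0.2, 2.8]
gripper_width: 0.256
```

Emit:
carry_out([
  [[0,0,-0.05,0,0,0],[0,0,-0.1,0,0,0],[0,0,-0.1,0,0,0]],
])

```text
time_s: 12.85
tcp_pos: [0.6063, 0.1634, 0.1288]
ee_rot: [[-0.938, 0.001, 0.348], [-0.348, 0.0, -0.938], [-0.001, -1.0, 0.0]]
wrist_force: [0.9, -0.0, 3.9]
gripper_width: 0.247
```

Emit:
carry_out([
  [[0,0,-0.05,0,0,0],[0,0,-0.05,0,0,0]],
])

```text
time_s: 13.1
tcp_pos: [0.6063, 0.1634, 0.1288]
ee_rot: [[-0.938, 0.001, 0.348], [-0.348, 0.0, -0.938], [-0.001, -1.0, 0.0]]
wrist_force: [-0.4, -0.5, 6.1]
gripper_width: 0.251
```

Emit:
carry_out([
  [[0,0,-0.05,0,0,0],[0,0,-0.05,0,0,0]],
])

```text
time_s: 13.35
tcp_pos: [0.6063, 0.1634, 0.1288]
ee_rot: [[-0.937, 0.001, 0.348], [-0.348, 0.0, -0.937], [-0.001, -1.0, 0.0]]
wrist_force: [-0.8, 1.4, 7.4]
gripper_width: 0.252
```

Emit:
carry_out([
  [[0,0,-0.05,0,0,0],[0,0,-0.05,0,0,0]],
])

```text
time_s: 13.6
tcp_pos: [0.6063, 0.1635, 0.1287]
ee_rot: [[-0.937, 0.001, 0.348], [-0.348, -0.0, -0.937], [-0.001, -1.0, 0.0]]
wrist_force: [-1.9, 1.0, 10.2]
gripper_width: 0.247
```

Emit:
carry_out([
  [[0,0,-0.05,0,0,0],[0,0,-0.05,0,0,0]],
])

```text
time_s: 13.85
tcp_pos: [0.6063, 0.1635, 0.1287]
ee_rot: [[-0.937, 0.001, 0.348], [-0.348, -0.0, -0.937], [-0.001, -1.0, 0.001]]
wrist_force: [-2.4, 1.1, 12.1]
gripper_width: 0.253
```

Run:
```python
from h import *
cap('side','s6');crop('s6',230,80,350,200,5,'s6c');cap('wrist','w6');crop('w6',200,60,400,260,3,'w6c')
d=sense();print(d['wrist_force'],d['tcp_pos'],d['time_s'])
```

```text
[-3.33963698  0.23398988 12.6794355 ] [0.6063066  0.16344792 0.1287145 ] 13.95
```

View pics/s6c.png

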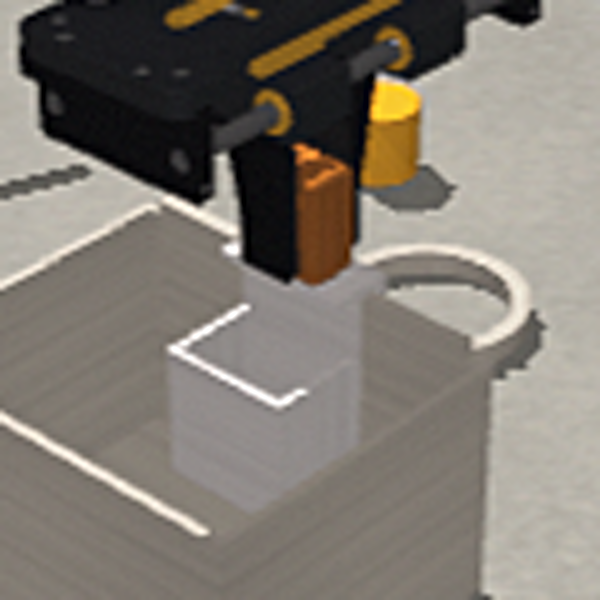

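View pics/w6c.png

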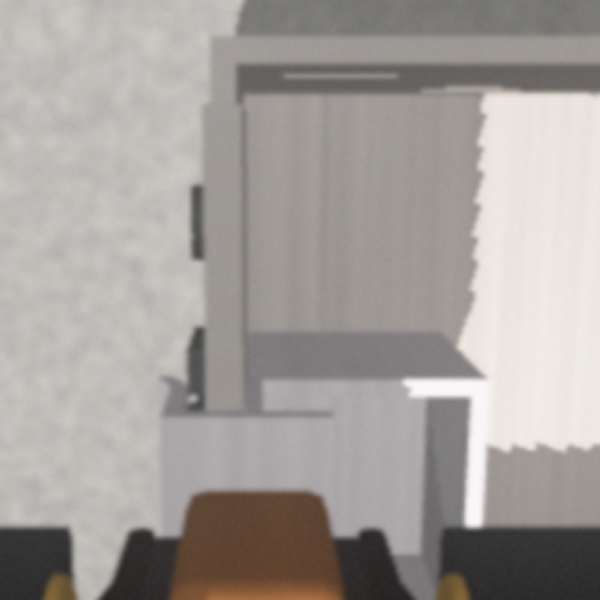

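Emit:
carry_out([
  [[0,0,-0.04,0,0,0],[0,0,-0.08,0,0,0],[0,0,-0.08,0,0,0],[0,0,-0.08,0,0,0]],
])

```text
time_s: 14.45
tcp_pos: [0.6063, 0.1634, 0.1287]
ee_rot: [[-0.937, 0.002, 0.349], [-0.349, -0.0, -0.937], [-0.002, -1.0, 0.001]]
wrist_force: [-4.8, 0.0, 15.3]
gripper_width: 0.247
```

Emit:
carry_out([
  [[0,0,-0.03,0,0,0],[0,0,-0.03,0,0,0],[0,0,-0.03,0,0,0],[0,0,-0.03,0,0,0]],
])

```text
time_s: 14.95
tcp_pos: [0.6063, 0.1635, 0.1287]
ee_rot: [[-0.937, 0.002, 0.349], [-0.349, -0.0, -0.937], [-0.002, -1.0, 0.001]]
wrist_force: [-5.1, 1.2, 15.3]
gripper_width: 0.251
```

Run:
```python
from h import *
d=sense();print(d['wrist_force'],d['moment'],d['tcp_pos'],d['time_s'],d['ee_rot'])
```

```text
[-5.11424018  1.19241685 15.28191   ] [0.04757584 1.46652981 0.05189872] [0.60629461 0.16346466 0.12868556] 14.95 [[-9.37258750e-01  1.87664078e-03  3.48629480e-01]
 [-3.48630308e-01 -1.23462204e-04 -9.37260312e-01]
 [-1.71585836e-03 -9.99998231e-01  7.69969883e-04]]
```

Emit:
carry_out([
  [[0,0,0.1,0,0,0],[0,0,0.2,0,0,0],[0,0,0.3,0,0,0],[0,0,0.3,0,0,0]],
])

```text
time_s: 15.45
tcp_pos: [0.6063, 0.1634, 0.1287]
ee_rot: [[-0.938, 0.001, 0.348], [-0.348, 0.0, -0.938], [-0.001, -1.0, 0.0]]
wrist_force: [0.6, 0.8, 5.5]
gripper_width: 0.25
```

Emit:
carry_out([
  [[0,0,0.12,0,0,0],[0,0,0.12,0,0,0]],
])

```text
time_s: 15.7
tcp_pos: [0.6062, 0.1634, 0.1288]
ee_rot: [[-0.938, -0.0, 0.347], [-0.347, 0.0, -0.938], [-0.0, -1.0, -0.0]]
wrist_force: [2.8, 0.9, -0.8]
gripper_width: 0.249
```

Emit:
carry_out([
  [[0,0,0,0,0,0],[0,0,0,0,0,0],[0,0,0,0,0,0],[0,0,0,0,0,0],[0,0,0,0,0,0],[0,0,0,0,0,0]],
], fingers=110)

```text
time_s: 16.45
tcp_pos: [0.606, 0.1634, 0.1297]
ee_rot: [[-0.938, -0.0, 0.348], [-0.348, 0.0, -0.938], [0.0, -1.0, -0.0]]
wrist_force: [-0.7, 0.1, -0.1]
gripper_width: 0.572
```

Run:
```python
from h import *
cap('side','s7');crop('s7',230,80,350,200,5,'s7c');cap('wrist','w7');crop('w7',200,60,400,260,3,'w7c')
d=sense();print(d['wrist_force'],d['tcp_pos'],d['time_s'])
```

```text
[ 0.49816806 -0.33125891  0.11071037] [0.60605628 0.16332507 0.12966099] 16.55
```

View pics/s7c.png

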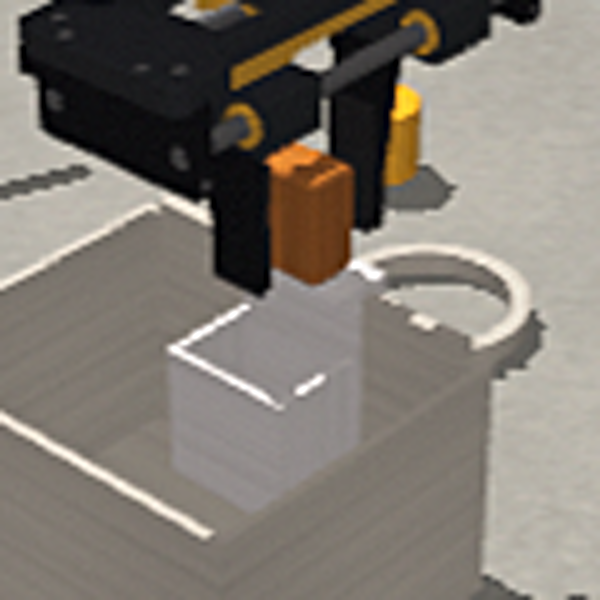

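View pics/w7c.png

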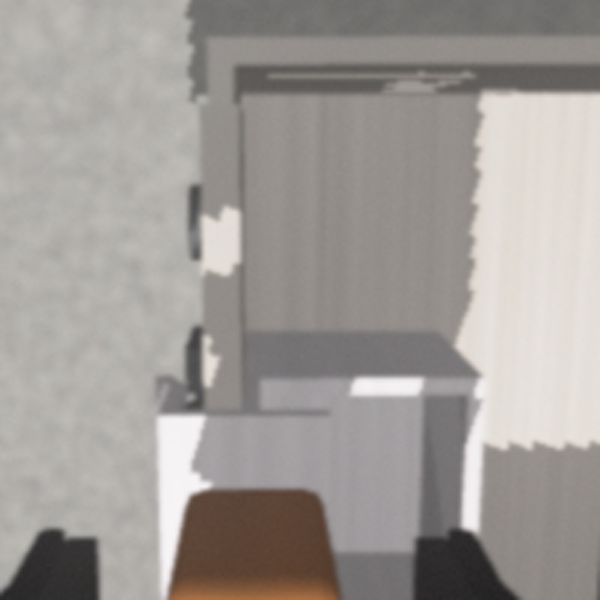

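Emit:
carry_out([
  [[0,0,0.5,0,0,0],[0,0,2,0,0,0],[0,0,4,0,0,0],[0,0,7,0,0,0],[0,0,11,0,0,0],[0,0,15,0,0,0],[-5,-15,15,0,0,0],[-5,-20,15,0,0,0],[-5,-25,15,0,0,0],[-5,-25,15,0,0,0],[-5,-25,15,0,0,0],[-5,-25,15,0,0,0]],
])

```text
time_s: 18.05
tcp_pos: [0.5561, -0.087, 0.2806]
ee_rot: [[-0.938, 0.002, 0.347], [-0.347, 0.0, -0.938], [-0.002, -1.0, 0.0]]
wrist_force: [-0.5, 0.6, 0.1]
gripper_width: 0.57
```

Run:
```python
from h import *
cap('side','s8');crop('s8',190,60,350,220,4,'s8c');cap('top','t8');crop('t8',110,80,290,240,4,'t8c')
d=sense();print(d['wrist_force'],d['tcp_pos'],d['time_s'])
```

```text
[ 0.87194823 -0.07803872  0.39652408] [ 0.55638568 -0.08572599  0.28015425] 18.15
```

View pics/s8c.png

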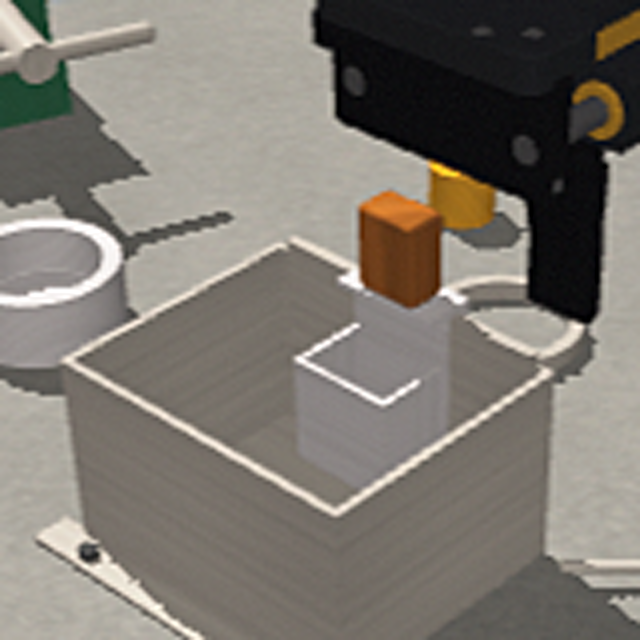

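View pics/t8c.png

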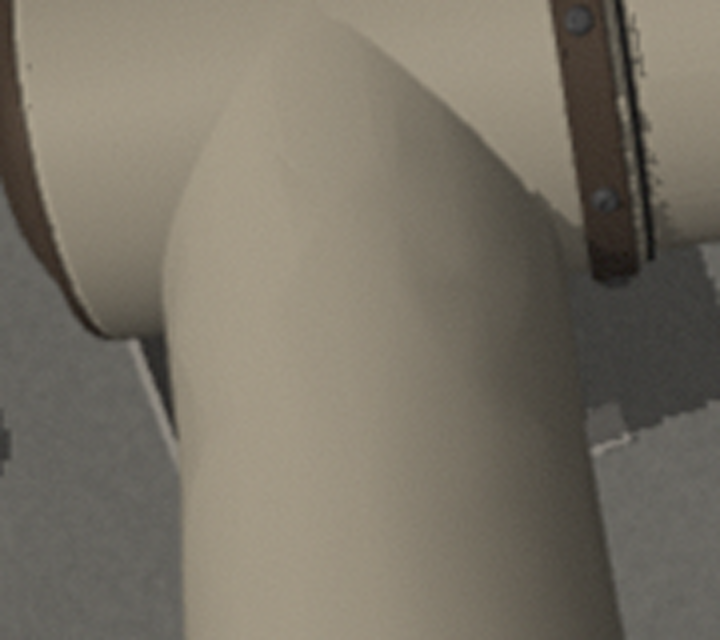

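Emit:
carry_out([
  [[-3,-6,3,0,0,0],[-6,-12,5,0,0,0],[-9,-17,5,0,0,0],[-12,-22,5,0,0,0],[-15,-28,5,0,0,0],[-15,-28,5,0,0,0],[-15,-28,5,0,0,0],[-15,-28,5,0,0,0],[-15,-28,5,0,0,0]],
])

```text
time_s: 19.27
tcp_pos: [0.407, -0.3654, 0.3297]
ee_rot: [[-0.937, 0.0, 0.35], [-0.35, 0.0, -0.937], [-0.0, -1.0, 0.0]]
wrist_force: [0.3, -0.6, 0.3]
gripper_width: 0.569
```

Run:
```python
from h import *
cap('top','t9');crop('t9',110,80,290,240,4.4,'t9c')
cap('side','s9');crop('s9',255,80,325,200,6,'s9c')
d=sense();print(d['wrist_force'],d['tcp_pos'],d['time_s'])
```

```text
[-0.32631565  1.06993722  0.28159154] [ 0.40677417 -0.36571985  0.329762  ] 19.375
```

View pics/t9c.png

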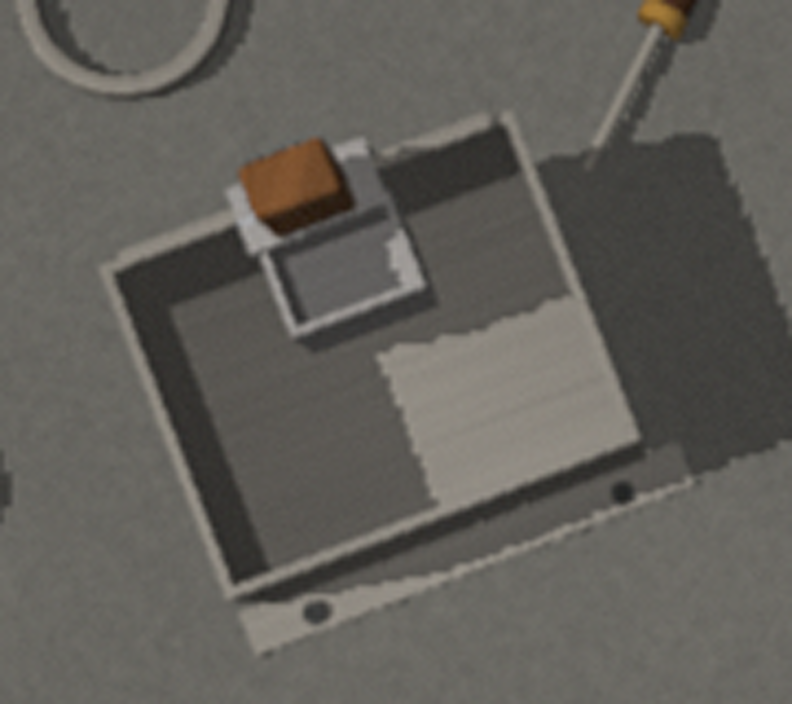

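View pics/s9c.png

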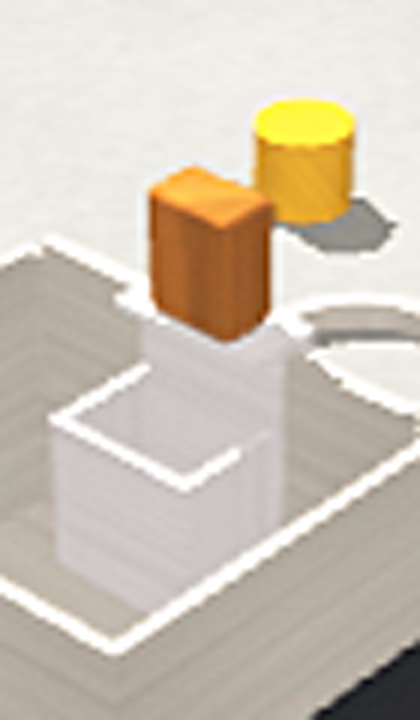

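Run:
```python
from fit6 import *
obs=[('s9',(280,111.3),(-11,17,21)),('s9',(292,118),(-11,-17,21)),('s9',(300.3,114.7),(11,-17,21)),('s9',(287.8,108),(11,17,21)),('s9',(293,137),(-11,-17,-21)),('s9',(263.7,150),(-42,28,-50)),('s9',(286,161.3),(-42,-28,-50)),
('t9',(164.5,119.1),(11,17,21)),('t9',(183.2,111.8),(11,-17,21)),('t9',(187.7,122.7),(-11,-17,21)),('t9',(168.6,129.1),(-11,17,21)),('t9',(177.7,156.1),(-42,28,-50)),('t9',(206.4,145.2),(-42,-28,-50))]
y=np.radians(20.2);p,e=fit6(obs,[.606,.163,.131,0,0,0,y]);print(p[:3],'rot about bin axes',np.degrees(Rz(y).T@p[3:]));print(e.round(1))
rim=np.array([.61132,.16597,.1])
b=p[:3]+Ro.from_rotvec(p[3:]).apply(Rz(y)@[.007,0,-.025]);print('bend in rim',Rz(y).T@(b-rim))
# other objects compare
A=cv2.imread('pics/top0.png').astype(int);B=cv2.imread('pics/t9.png').astype(int)
```

```text
[0.60597585 0.16213088 0.13025301] rot about bin axes [-0.82413494 -0.13661571 -1.0542512 ]
[[-1.1  0.2]
 [ 0.9 -0.1]
 [ 1.2 -1.5]
 [-0.3 -1. ]
 [ 0.2  1.8]
 [ 0.4  0.4]
 [-0.1  0.6]
 [-1.  -1.2]
 [ 0.3 -1.1]
 [ 0.5  0.8]
 [-0.4  1.6]
 [-1.1  0.5]
 [ 0.6  0.3]]
bend in rim [ 0.00071401 -0.00224644  0.00527328]
```

View pics/t9.png

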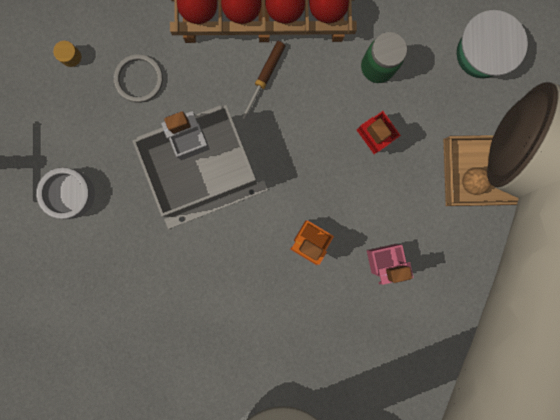

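```bash
python3 -c "
from station import ticket,sense
print(sense()['joint_velocities'].round(2)); print(ticket.finish_job())"
```

```text
[-0.48 -0.09  0.05 -0.02  0.03  0.  ]
the job is handed in; nothing more can be done
None
```

The aluminium pocket is hanging on the rail with the clip, inside the steel bin, and I handed the job in at about 19.4 s. No verdict was reported.

- **Pressing home:** I picked the pocket up by its block and lowered it, feeling for the rail. The clip and pin began to resist with the bend at about 0.111 m. It reached a hard stop at about 0.106 m, where the tool went no deeper as I pressed further.
- **Push force:** The final push read 15.3 N at the wrist. That is about 17 N once the hanging pocket's weight and the sensor offset are allowed for. The highest reading I saw was about 15 N, well under 25 N.
- **Letting go:** I eased the load off before opening the fingers, then moved the arm clear.

Final two-camera check:

| Measure | Result |
|---|---|
| Bend across the wall (x) | +0.7 mm |
| Bend along the rail (y) | −2.2 mm |
| Bend above the wall edge (z) | 5.3 mm |
| Tilt | about 0.8° |
| Turn off square to the wall | about 1° |

- **Other objects:** Nothing else on the bench looked moved in the last top view, though the arm hid part of the tray at the right.
- **Not confirmed directly:** The pin is hidden under the bend, so I could not see it pushed in. I infer it from the hard stop, which matches the rail height I worked out from the pin before the pocket covered it. A side force of about 5 N built up during the final push and dropped away once I unloaded and released.

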